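# Close up the shoe-care box

## Task

Close up the wooden shoe-care box with your fingertips: push both of its drawers fully home and fold its open lid all the way down shut, in any order. Only push from outside: do not pinch or lift anything, nor reach inside the drawers or under the lid; leave the box standing where it is, and do not disturb the tray with its keys and other things, the shoe stretcher or the brush.

Things in the scene. Friction and masses are not known exactly. Their poses are not given: they have to be found in the camera images.
- chest: Loose wooden shoe-care box, about 3 kg with its drawers and lid, 160 deep (its x) by 240 wide (its y) by 85 mm high to the rim, 97 mm with the lid shut. Origin at the centre of its underside; its x points from the drawer fronts (facing roughly the robot) to the back, y to the left as the robot sees it, z up. The lower part holds two drawers side by side, over them is a shallow open tray of polish tins under the lid. It slides on the bench if pushed with much more than 10 N
- left_drawer (a joint): How far the left (+y of the box) drawer is pulled out towards the box's -x, m: 0 fully home (a solid stop), at most 0.09. It slides with about 1 to 2 N of friction and stays where it is left
- right_drawer (a joint): The same for the right (-y of the box) drawer
- left_drawer_front (a point): Centre of the flat brass plate on the front of the left drawer, moving with it: plate 36 wide by 16 mm high, standing 3 mm proud of the wooden front, which is 114 wide and spans 10 to 60 mm above the bench. The point is 42 mm above the bench; with the drawer home it lies at x = -83 mm, y = +58 mm in the box's frame. There is no knob
- right_drawer_front (a point): The same for the right drawer; home at x = -83 mm, y = -58 mm in the box's frame
- left_drawer_inside: The inside of the left drawer, moving with it: its 35 mm high tray and the back of its 10 mm thick front panel. Not to be touched. Origin at y = 0 of the drawer on the level of the bench, 83 mm behind the front point
- right_drawer_inside: The inside of the right drawer, moving with it: its 35 mm high tray and the back of its 10 mm thick front panel. Not to be touched. Origin at y = 0 of the drawer on the level of the bench, 83 mm behind the front point
- lid (a joint): Opening angle of the lid, rad: 0 shut flat on the box, 1.57 upright, at most 1.7. Stiff friction hinge along the box's y at its back rim: the lid stays at any angle it is left at and needs about 1 to 4 N at its free edge to be pushed down
- lid_hinge (a point): Middle of the lid's hinge line, fixed on the box at x = +80 mm, z = 85 mm in its frame
- lid_edge (a point): Middle of the lid's free edge, on its outer face (the face that is on top when shut and looks to the back and up when open), moving with the lid. The lid is a plain wooden board, 160 mm from hinge to free edge, 240 wide, 12 mm thick; its inner face lies in the plane of the hinge line
- lid_lining: The pale lining, 3 mm thick, that makes up the lid's inner face (part of the 12 mm). Not to be touched. Origin on the middle of the hinge line, x pointing away from the free edge
- tray: Loose round aluminium tray, 264 mm across, rim 16 mm high, floor 4 mm thick; origin at the centre of its underside. To be left alone, as is all that follows
- key_a: Brass key lying in the tray, 56 mm long, 4 mm thick; origin near its middle, underside
- key_b: Steel key lying in the tray, same size
- polish_case: Closed black plastic polish case in the tray, 90 x 60 x 28 mm; origin at the centre of its underside
- paperweight: Clear glass dome paperweight in the tray, 66 mm across, 41 mm high; origin at the centre of its underside
- bike_light: Red and black plastic bicycle light in the tray, 32 x 42 x 40 mm; origin at the centre of its underside
- stretcher: Wooden shoe stretcher with a small brass lever, lying on the bench, about 235 x 62 x 44 mm; origin on its underside near the middle, x along it
- brush: Wooden shoe brush lying bristles down on the bench, 160 x 54 x 40 mm; origin at the centre of its underside, x along it

How it is judged:
At the end, for the whole second after the job is handed in: Both drawers are within 4 mm of fully home, the lid is within 0.05 rad of shut (8 mm at its edge), and the box stands flat and still on the bench within 25 mm of where it was (value of joint each of left_drawer, right_drawer below 0.004 m and value of joint lid below 0.05 rad and distance of chest from where it was at the start of the episode below 0.025 m and angle between chest's own z axis and vertical below 0.05 rad and linear speed of chest below 0.02 m/s); the robot touches nothing.
It fails at once if the box is shoved more than 25 mm (distance of chest from where it was at the start of the episode above 0.025 m).
It fails at once if the box is lifted or tipped (height (world z) of chest above 0.015 m or angle between chest's own z axis and vertical above 0.15 rad).
It fails at once if the tray or something in it is moved more than 25 mm (distance of any of tray, key_a, key_b, polish_case, paperweight, bike_light from where it was at the start of the episode above 0.025 m).
It fails at once if the shoe stretcher or the brush is moved more than 25 mm (distance of any of stretcher, brush from where it was at the start of the episode above 0.025 m).
It fails at once if the fingers reach inside a drawer or under the lid, as in pinching them (over 2 N there) (contact force between the fingers and left_drawer_inside above 2 N or contact force between the fingers and right_drawer_inside above 2 N or contact force between the fingers and lid_lining above 2 N).
It also fails if it takes over 54 s, if anything falls off the work surface, if the arm or the gripper's body presses on something with over 40 N, if the wrist force passes 120 N, or if a joint passes its speed limit or range.

## Robot

A 7-joint arm with a two-finger parallel gripper is mounted at the origin on the work surface. World frame = base frame: x ahead of the robot, y to its left, z up, the work surface at z = 0. Lengths are in m, angles in rad, forces in N, time in s.
With the tool pointing down it reaches from about 0.4 to 0.875 m from the base axis. Payload 19.3 kg.
Tool frame: the origin (TCP) lies midway between the tips of the shut fingers; the grasp point (between the pads) lies 19 mm behind it (bot.pinch_z is the distance from the TCP to the grasp point, in m); z points along the fingers, y is the line along which they close (so a half turn about z gives the same grasp; the last joint's range is limited). The gripper opens to 85 mm and grips with 20 to 120 N. Pads are 22 mm wide; open, the fingers measure 114 mm over their backs; the gripper's body (76 mm by 85 mm) begins 54 mm behind the grasp point. The pads swing forward as they close: fully open they stand 13 mm farther back than shut.
Start: joints at [1.172, 0.521, -0.036, 1.599, 0.021, 1.021, -0.113], TCP at [0.202, -0.592, 0.231] pointing down, gripper open.
Joint ranges: [-2.91, 2.91], [-0.3, 2.13], [-1.5, 1.42], [0.17, 2.43], [-1.26, 4.41], [0.16, 1.93], [-2.52, 2.52]. Speed limits (rad/s): [1.89, 1.89, 2.39, 2.39, 3.01, 3.01, 3.01].

## Interface

Orientations are given as [roll, pitch, yaw] about the fixed x, y, z axes, in that order (R = Rz(yaw) Ry(pitch) Rx(roll)).
In Python, from workcell import observe, viewer, bot gives the robot as it stands. The module is installed in compiled form; this text tells all that it offers.
- The arm moves only by the tool play_rows, never from a script. Its argument "motion" is a list of rows, each a list of 7 numbers: the shift along the tool's x, y, z in cm, then the turn, a rotation vector about the tool's x, y, z in rad, then the opening, from -1 (shut) to 1 (fully open), so that 0 is half open. A call has exactly 5 rows; each row is the pose to reach, as a shift and turn from the pose commanded when the call began, along the tool's axes at that moment; what a row does not reach only later rows make up. A row lasts 1/10 s, in which the tool goes at most 50 mm and 8.59 degrees, less where a joint would pass 70% of its speed; a pose out of reach is approached as far as the arm can. A call with a gripper value outside its range is refused whole. The fingers move at their own pace and stop on an object; "squeeze" is the grip in N (left out, the last holds). Time passes only in rows, so rows that repeat a pose let the fingers close, or fill a call up. It gives the time, the measured TCP pose, the force, the opening and the grip force at its end, in the units of the state.
- observe(): the state, without advancing time (a new reading comes with each control period).
- viewer.grab_frame(name): name is "scene" or "top" or "wrist"; returns (picture, depth): 480x640x3 uint8, red, green, blue; 480x640 float32, m along the optical axis (not along the pixel's ray), 0 where there is no reading.
- viewer.camera_info(name): a dict with "fx", "fy", "cx", "cy" (pixels), "R" (3x3) and "t" (3): a world point X has camera coordinates R X + t. Camera axes: x right, y down, z forward; pixel columns grow to the right and rows downward; lengths in m; the calibration is good to about 2 mm. A picture is of the moment at which its call begins: read the wrist's pose just before it. camera_info takes no time and is no camera call; for the wrist camera it gives the pose at the moment of the call.
- bot.job_done(): hands the job in; it is judged then, once.
The state is a dict: "clock": time; "qpos": joint angles; "qd": joint speeds; "joint_efforts": joint torques, N m; "position": TCP position; "tool_rot": TCP orientation; "force": force on the tool from outside, world axes, zero at the start; "moment": the same for the moment, N m; "grip_width": finger opening in m; "finger_force": force on a finger pad.
Only numpy, scipy, OpenCV 4.12 (cv2) and the standard library are available. Lean on these libraries where they do the work, as an engineer would, in place of code of your own. Each camera call takes 0.05 s, during which the arm holds its last target. There are 200 camera calls.

## Working session

There is one attempt and no reset: what is moved stays moved. The work goes in short steps, Python scripts to look and compute and a tool call to move; the robot and the scene stay as the last step left them, time stands still between calls to the robot, and variables do not carry over. Pictures are saved under pics/ and viewed, at most 10 in all, crops included, and the job is handed in when it is done.

Besides the shell and the picture viewer there is one more tool, called after "Call:" as name(argument=value, ...), one argument or row to a line, values as JSON. play_rows: Moves the arm, as the interface text tells. Its arguments: {"type":"object","properties":{"motion":{"type":"array"},"squeeze":{"type":"number"}},"required":["motion"]}

```bash
mkdir -p pics
cat > h.py <<'E'
import numpy as np, cv2
from workcell import observe, viewer, bot
def grab(n,f):
    c=viewer.camera_info(n); p,d=viewer.grab_frame(n)
    cv2.imwrite(f'pics/{f}.png',p[:,:,::-1]); np.savez(f'pics/{f}.npz',p=p,d=d,**c); return p,d,c
def world(d,c):
    v,u=np.mgrid[0:480,0:640]
    P=np.stack([(u-c['cx'])/c['fx']*d,(v-c['cy'])/c['fy']*d,d],-1)
    return (P-c['t'])@np.array(c['R'])
E
python3 - <<'E'
from h import *
a=grab('scene','s1'); b=grab('top','t1')
for x in (a,b): print(-np.array(x[2]['R']).T@x[2]['t'])
cv2.imwrite('pics/both.png',cv2.resize(np.vstack([a[0],b[0]])[:,:,::-1],(400,600)))
print(observe())
E
```

```text
[1.07446752 0.46725009 1.07911084]
[ 0.4521668  -0.01793206  1.12993444]
{'clock': 0.1, 'qpos': array([ 1.17177664,  0.5219592 , -0.03631229,  1.5999123 ,  0.02118849,
        1.02107605, -0.11282383]), 'qd': array([-0.0005716 , -0.00048323,  0.00053605,  0.00058086, -0.00108754,
        0.00058029,  0.00137615]), 'joint_efforts': array([ 3.18094731e-03, -9.28505659e+01,  1.98358320e+00, -3.70537949e+01,
        1.80643931e-02,  5.42207286e-03, -3.25889562e-05]), 'position': array([ 0.20170469, -0.59126597,  0.23079432]), 'tool_rot': array([-3.14062433e+00,  6.35472716e-05,  3.28765074e-01]), 'force': array([-0.08806301, -0.35603852,  0.80476053]), 'moment': array([-0.08751665, -0.01899577,  0.03542563]), 'finger_force': 0.0, 'grip_width': 0.08537792958035054}
```

View pics/s1.png

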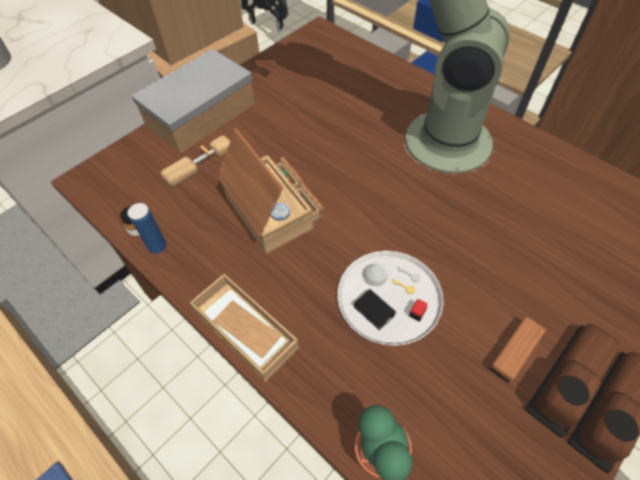

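View pics/t1.png

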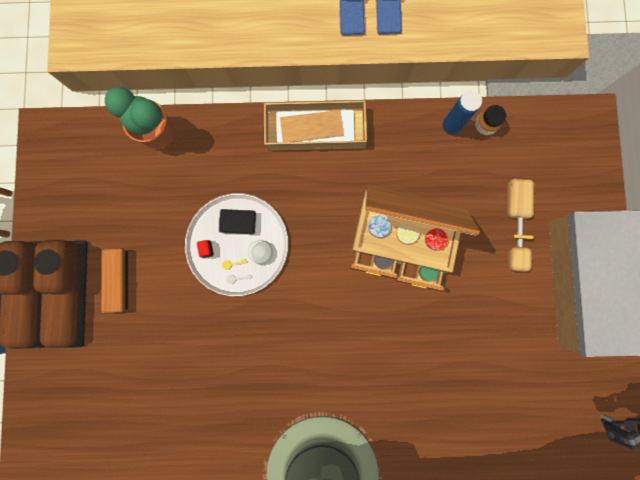

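The top view shows the box at about (410,240), yawed clockwise. Both drawers are partly out (fronts at about (375,270) and (428,283)), and the lid is standing open. The stretcher is on its right at (520,225) and the tray on its left at (237,245).

Run:
```python
from h import *
z=np.load('pics/t1.npz'); d=z['d']; W=world(d,z); p=z['p']
print('bench z',np.median(W[320:400,200:260,2]), 'valid',(d>0).mean())
sub=np.zeros((480,640),bool); sub[180:300,340:500]=1
Z=W[...,2]
for lo,hi,n in((.078,.093,'rim'),(.05,.066,'drawer top'),(.12,.3,'lid')):
    m=sub&(Z>lo)&(Z<hi); q=W[m]; r=cv2.minAreaRect(q[:,:2].astype(np.float32)); print(n,m.sum(),r,cv2.boxPoints(r).round(3).tolist(), q[:,2].max())
    if n=='drawer top':
        nn,l,s,c=cv2.connectedComponentsWithStats(m.astype(np.uint8))
        for i in range(1,nn):
            if s[i,4]>15: print(s[i],W[l==i].mean(0).round(3),W[l==i].min(0).round(3))
    if n=='lid':
        # plane fit
        c0=q.mean(0); U,S,V=np.linalg.svd(q-c0,full_matrices=False); print('plane n',V[2],c0,S/np.sqrt(len(q)))
im=p[170:310,330:500]; cv2.imwrite('pics/c1.png',cv2.resize(im[:,:,::-1],None,fx=4,fy=4,interpolation=cv2.INTER_CUBIC))
# scene view too
z=np.load('pics/s1.npz'); W2=world(z['d'],z)
m=np.zeros((480,640),bool); m[120:255,205:330]=1
m&=(W2[...,2]>.11); q=W2[m]; print('scene lid',m.sum(),q.min(0),q.max(0)); c0=np.median(q,0)
q=q[np.linalg.norm(q-c0,axis=1)<.2]; U,S,V=np.linalg.svd(q-q.mean(0),full_matrices=False); print(V[2],q.mean(0),S/np.sqrt(len(q)))
t=q[q[:,2]>np.percentile(q[:,2],97)]; print('top edge',t.mean(0),t.min(0),t.max(0))
```

```text
bench z -0.0002773913797781495 valid 0.9959049479166666
rim 1754 ((0.5880028605461121, -0.2216774821281433), (0.24065656960010529, 0.16060280799865723), 75.97943878173828) [[0.48100000619888306, -0.3190000057220459], [0.6370000243186951, -0.3580000102519989], [0.6949999928474426, -0.12399999797344208], [0.5389999747276306, -0.08500000089406967]] 0.09288274660862661
drawer top 1697 ((0.5561532378196716, -0.210317000746727), (0.24258635938167572, 0.1857145130634308), 73.36522674560547) [[0.4320000112056732, -0.30000001192092896], [0.6100000143051147, -0.3529999852180481], [0.6800000071525574, -0.12099999934434891], [0.5019999742507935, -0.06800000369548798]] 0.06599876812482197
[ 358  211   81   55 1044] [ 0.559 -0.198  0.064] [ 0.5   -0.295  0.06 ]
[441 228  13  17  57] [ 0.574 -0.32   0.065] [ 0.55  -0.333  0.061]
[446 245   5   8  16] [ 0.539 -0.32   0.064] [ 0.531 -0.324  0.062]
[439 246  10  19  71] [ 0.522 -0.308  0.064] [ 0.502 -0.319  0.062]
[350 264  94  27 428] [ 0.473 -0.193  0.058] [ 0.44  -0.303  0.05 ]
lid 2462 ((0.615716278553009, -0.2284233123064041), (0.24025411903858185, 0.07249264419078827), 75.85758972167969) [[0.5509999990463257, -0.335999995470047], [0.621999979019165, -0.3540000021457672], [0.6800000071525574, -0.12099999934434891], [0.6100000143051147, -0.10300000011920929]] 0.23362385456350526
plane n [ 0.82506357 -0.20450882  0.52673166] [ 0.61050447 -0.2264398   0.1890062 ] [0.0692063  0.04049052 0.00255504]
scene lid 3205 [ 0.55687398 -0.35221372  0.11003652] [1.07446752 0.46725009 1.07911084]
[ 0.83858988 -0.20724019  0.50380404] [ 0.62269741 -0.21908101  0.17470065] [0.07058907 0.04145079 0.00182807]
top edge [ 0.58998513 -0.21769837  0.22978974] [ 0.55915227 -0.33449327  0.22866134] [ 0.62094009 -0.10388178  0.23280317]
```

View pics/c1.png

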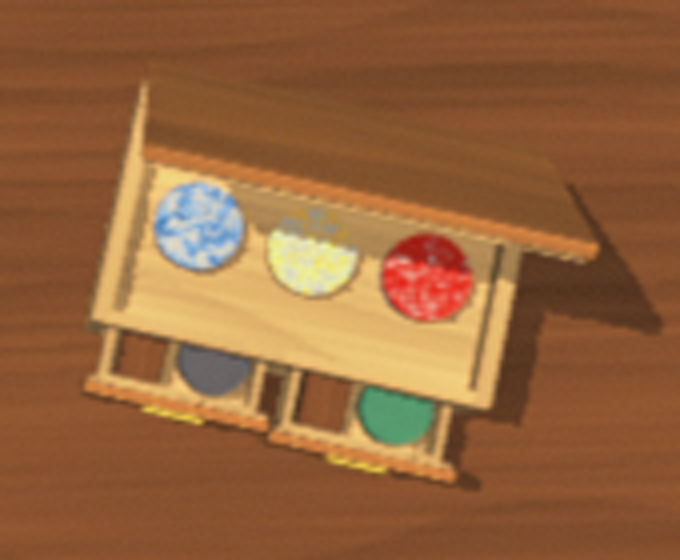

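The crop shows both drawers about 40 mm out and the lid about 60° open. The box centre is near (0.588, -0.222) with yaw of about -14°, and the rim measures 241 x 161 mm, which matches the given sizes. Next I check the grey block beside the start pose and write a move helper.

```bash
cat >> h.py <<'E'
from scipy.spatial.transform import Rotation as Ro
C=np.array([.588,-.222]); YAW=-.245
bx=np.array([np.cos(YAW),np.sin(YAW)]); by=np.array([-bx[1],bx[0]])
def b2w(x,y,z): return np.r_[C+x*bx+y*by,z]
def tobox(p): q=np.array(p[:2])-C; return np.r_[q@bx,q@by,p[2]]
def rows(tgts,rpy=(np.pi,0,YAW),base=None,st=None):
    s=observe()
    R0=Ro.from_euler('xyz',s['tool_rot'] if st is None else st); p0=np.array(s['position'] if base is None else base)
    rv=(R0.inv()*Ro.from_euler('xyz',rpy)).as_rotvec()
    print('box pos',tobox(s['position']).round(4),'F',s['force'].round(1),s['clock'],'rv',rv.round(3))
    for t in tgts: print((100*(R0.inv().apply(b2w(*t)-p0))).round(2))
E
python3 - <<'E'
from h import *
for f in('t1','s1'):
    z=np.load(f'pics/{f}.npz'); W=world(z['d'],z)
    q=W[(W[...,2]>.04)&(W[...,2]<.5)&(W[...,1]<-.4)&(W[...,0]>-.1)&(W[...,0]<.75)]
    for lo in np.arange(.04,.4,.04):
        k=q[(q[:,2]>=lo)&(q[:,2]<lo+.04)]
        if len(k)>20: print(f,round(lo,2),len(k),k.min(0).round(2),k.max(0).round(2))
rows([(.10,0,.32),(.065,0,.215),(.032,0,.207)])
E
```

```text
t1 0.04 1405 [ 0.29 -0.6   0.04] [ 0.71 -0.48  0.08]
t1 0.08 1219 [ 0.29 -0.74  0.08] [ 0.61 -0.59  0.12]
t1 0.12 8840 [ 0.29 -0.74  0.12] [ 0.61 -0.59  0.13]
t1 0.24 95 [ 0.18 -0.55  0.24] [ 0.2  -0.54  0.28]
t1 0.28 406 [ 0.17 -0.57  0.28] [ 0.21 -0.52  0.32]
t1 0.32 394 [ 0.17 -0.56  0.32] [ 0.21 -0.52  0.35]
s1 0.04 3215 [-0.06 -1.46  0.04] [ 0.75 -0.48  0.08]
s1 0.08 2907 [ 0.05 -1.36  0.08] [ 0.75 -0.59  0.12]
s1 0.12 5503 [ 0.14 -1.25  0.12] [ 0.75 -0.59  0.16]
s1 0.16 8996 [ 0.24 -1.49  0.16] [ 0.75 -0.88  0.19]
s1 0.24 134 [ 0.18 -0.64  0.24] [ 0.23 -0.53  0.28]
s1 0.28 387 [ 0.17 -0.66  0.28] [ 0.24 -0.52  0.32]
s1 0.32 201 [ 0.17 -0.65  0.32] [ 0.24 -0.52  0.35]
box pos [-0.2852 -0.4519  0.2308] F [-0.1 -0.4  0.8] 0.1 rv [-0.001  0.     0.574]
[ 56.88 -17.06  -8.91]
[ 53.94 -18.95   1.59]
[ 51.17 -20.74   2.4 ]
```

Call:
play_rows(
  motion=[
    [4, -1, -4, 0, 0, 0.12, -1],
    [8, -2.5, -9, 0, 0, 0.24, -1],
    [13, -4, -10, 0, 0, 0.36, -1],
    [18, -5.5, -10, 0, 0, 0.48, -1],
    [23, -7, -10, 0, 0, 0.574, -1],
  ],
)

```text
clock: 0.6
position: [0.3772, -0.465, 0.3313]
tool_rot: [3.141, -0.001, -0.251]
force: [0.6, -1.0, -0.9]
grip_width: 0.0122
finger_force: 0.0
```

```bash
python3 -c "
from h import *
rows([(.10,0,.32),(.065,0,.215),(.032,0,.207)])"
```

```text
box pos [-0.1456 -0.2868  0.3313] F [ 0.6 -1.  -0.9] 0.6 rv [ 0.001 -0.001 -0.006]
[ 24.4  -28.82   1.14]
[ 20.88 -28.81  11.63]
[ 17.58 -28.79  12.43]
```

Call:
play_rows(
  motion=[
    [3, -3.5, 0, 0, 0, 0, -1],
    [6, -7, 0, 0, 0, 0, -1],
    [9, -10.5, 0, 0, 0, 0, -1],
    [12, -14, 0, 0, 0, 0, -1],
    [15, -17.5, 0, 0, 0, 0, -1],
  ],
)

```text
clock: 1.1
position: [0.5651, -0.3313, 0.3301]
tool_rot: [-3.141, 0.0, -0.245]
force: [0.2, -1.8, -0.3]
grip_width: -0.0002
finger_force: 0.0
```

Call:
play_rows(
  motion=[
    [3, -3.5, 0, 0, 0, 0, -1],
    [6, -7, 0, 0, 0, 0, -1],
    [8, -10, 0, 0, 0, 0, -1],
    [8, -10, 0, 0, 0, 0, -1],
    [8, -10, 0, 0, 0, 0, -1],
  ],
)

```text
clock: 1.6
position: [0.666, -0.2544, 0.3294]
tool_rot: [3.142, 0.001, -0.244]
force: [-0.6, -1.0, -0.6]
grip_width: 0.0001
finger_force: 0.0
```

```bash
python3 -c "
from h import *
rows([(.10,0,.32),(.07,0,.22),(.032,0,.207)])
grab('wrist','w1');grab('scene','s2')"
```

```text
box pos [ 0.0835 -0.0125  0.3294] F [-0.6 -1.  -0.6] 1.6 rv [0.    0.001 0.001]
[ 1.65 -1.25  0.94]
[-1.33 -1.25 10.95]
[-5.13 -1.26 12.25]
```

View pics/w1.png

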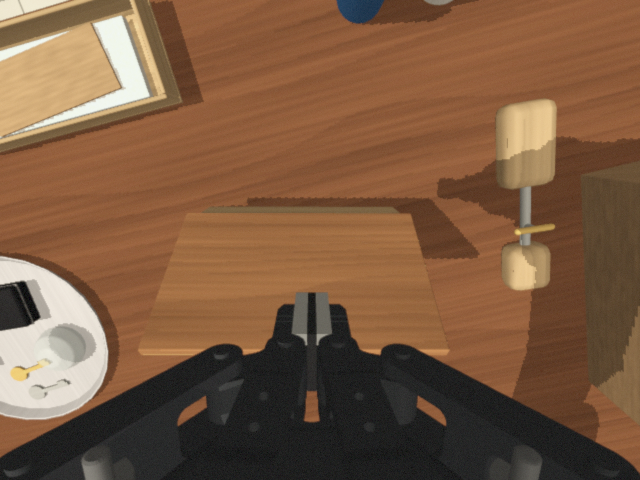

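The wrist view shows the fingers above and behind the lid's free edge (y≈350 px). The lid's outer face is clear and nothing else is near. I descend behind the edge.

Call:
play_rows(
  motion=[
    [0, -0.5, 4, 0, 0, 0, -1],
    [-0.5, -1, 8, 0, 0, 0, -1],
    [-0.8, -1.2, 11.7, 0, 0, 0, -1],
    [-0.8, -1.2, 11.7, 0, 0, 0, -1],
    [-0.8, -1.2, 11.7, 0, 0, 0, -1],
  ],
)

```text
clock: 2.2
position: [0.6608, -0.2427, 0.2147]
tool_rot: [3.141, -0.0, -0.247]
force: [0.5, 0.1, 0.7]
grip_width: -0.0004
finger_force: 0.0
```

```bash
python3 -c "
from h import *
T=[]
for th in np.linspace(1.1,-0.02,13):
    s=.135; T.append((.08-s*np.cos(th)+.012*np.sin(th)+.011,0,.085+s*np.sin(th)+.012*np.cos(th)))
rows(T)"
```

```text
box pos [ 0.0756 -0.0024  0.2147] F [0.5 0.1 0.7] 2.2 rv [ 0.    -0.    -0.002]
[-3.52 -0.24  0.39]
[-4.67 -0.24  0.91]
[-5.76 -0.24  1.54]
[-6.8  -0.23  2.27]
[-7.76 -0.23  3.1 ]
[-8.64 -0.23  4.01]
[-9.43 -0.23  4.99]
[-10.12  -0.23   6.05]
[-10.72  -0.23   7.16]
[-11.2   -0.23   8.33]
[-11.58  -0.23   9.54]
[-11.84  -0.23  10.78]
[-11.99  -0.23  12.03]
```

Call:
play_rows(
  motion=[
    [-2, 0, 0.2, 0, 0, 0, -1],
    [-3, 0, 0.3, 0, 0, 0, -1],
    [-3.8, 0, 0.5, 0, 0, 0, -1],
    [-4.7, 0, 0.9, 0, 0, 0, -1],
    [-5.3, 0, 1.2, 0, 0, 0, -1],
  ],
)

```text
clock: 2.7
position: [0.6097, -0.2293, 0.2029]
tool_rot: [3.141, -0.002, -0.246]
force: [1.4, -0.8, 1.9]
grip_width: -0.0003
finger_force: 1.0
```

Call:
play_rows(
  motion=[
    [-0.5, 0, 0.35, 0, 0, 0, -1],
    [-1, 0, 0.7, 0, 0, 0, -1],
    [-1.5, 0, 1.1, 0, 0, 0, -1],
    [-2, 0, 1.5, 0, 0, 0, -1],
    [-2.5, 0, 1.9, 0, 0, 0, -1],
  ],
)

```text
clock: 3.2
position: [0.5849, -0.2225, 0.182]
tool_rot: [-3.142, 0.0, -0.245]
force: [1.6, -1.0, 1.4]
grip_width: 0.0
finger_force: 0.8
```

```bash
python3 -c "
from h import *
T=[]
for th in np.linspace(.8,-0.02,11):
    s=.135; T.append((.08-s*np.cos(th)+.012*np.sin(th)+.011,0,.085+s*np.sin(th)+.012*np.cos(th)))
rows(T)"
```

```text
box pos [-0.0029 -0.0013  0.182 ] F [ 1.6 -1.   1.4] 3.2 rv [-0.  0. -0.]
[ 0.85 -0.13 -0.82]
[ 0.02 -0.13 -0.09]
[-0.75 -0.13  0.71]
[-1.46 -0.13  1.57]
[-2.08 -0.13  2.49]
[-2.64 -0.13  3.45]
[-3.11 -0.13  4.46]
[-3.49 -0.12  5.5 ]
[-3.79 -0.12  6.57]
[-4.01 -0.12  7.66]
[-4.13 -0.12  8.77]
```

Contact is good, at about 2 N, and the lid is following. I continue the arc.

Call:
play_rows(
  motion=[
    [-0.7, 0, 0.7, 0, 0, 0, -1],
    [-1.1, 0, 1.2, 0, 0, 0, -1],
    [-1.5, 0, 1.6, 0, 0, 0, -1],
    [-1.8, 0, 2.1, 0, 0, 0, -1],
    [-2.1, 0, 2.5, 0, 0, 0, -1],
  ],
)

```text
clock: 3.7
position: [0.5646, -0.2175, 0.1569]
tool_rot: [-3.142, 0.0, -0.245]
force: [1.0, -0.1, 0.9]
grip_width: 0.0004
finger_force: 0.7
```

Call:
play_rows(
  motion=[
    [-0.4, 0, 0.7, 0, 0, 0, -1],
    [-0.7, 0, 1.4, 0, 0, 0, -1],
    [-1, 0, 2.1, 0, 0, 0, -1],
    [-1.3, 0, 2.8, 0, 0, 0, -1],
    [-1.5, 0, 3.5, 0, 0, 0, -1],
  ],
)

```text
clock: 4.2
position: [0.5499, -0.2138, 0.1217]
tool_rot: [-3.142, 0.0, -0.245]
force: [-1.1, 0.4, 1.8]
grip_width: 0.0001
finger_force: 0.7
```

```bash
python3 -c "
from h import *
rows([(-.044,0,.10),(-.044,0,.097),(-.044,0,.093)])"
```

```text
box pos [-0.0389 -0.0013  0.1217] F [-1.1  0.4  1.8] 4.2 rv [-0.  0. -0.]
[-0.51 -0.13  2.17]
[-0.51 -0.13  2.47]
[-0.51 -0.13  2.87]
```

Call:
play_rows(
  motion=[
    [-0.2, 0, 0.6, 0, 0, 0, -1],
    [-0.3, 0, 1.2, 0, 0, 0, -1],
    [-0.4, 0, 1.7, 0, 0, 0, -1],
    [-0.5, 0, 2.1, 0, 0, 0, -1],
    [-0.5, 0, 2.4, 0, 0, 0, -1],
  ],
)

```text
clock: 4.7
position: [0.5453, -0.2126, 0.098]
tool_rot: [-3.142, 0.0, -0.245]
force: [-1.3, -0.3, 1.5]
grip_width: -0.0002
finger_force: 0.6
```

Call:
play_rows(
  motion=[
    [0, 0, 0.05, 0, 0, 0, -1],
    [0, 0, 0.1, 0, 0, 0, -1],
    [0, 0, 0.1, 0, 0, 0, -1],
    [0, 0, 0.15, 0, 0, 0, -1],
    [0, 0, 0.15, 0, 0, 0, -1],
  ],
)

```text
clock: 5.2
position: [0.5456, -0.2127, 0.0971]
tool_rot: [-3.142, -0.0, -0.245]
force: [-0.2, -0.6, 3.7]
grip_width: 0.0001
finger_force: 1.6
```

Call:
play_rows(
  motion=[
    [0, 0, 0.1, 0, 0, 0, -1],
    [0, 0, 0.1, 0, 0, 0, -1],
    [0, 0, 0.2, 0, 0, 0, -1],
    [0, 0, 0.2, 0, 0, 0, -1],
    [0, 0, 0.2, 0, 0, 0, -1],
  ],
)

```text
clock: 5.7
position: [0.5457, -0.2128, 0.0967]
tool_rot: [3.142, -0.001, -0.245]
force: [-12.0, 3.4, 35.7]
grip_width: 0.0001
finger_force: 18.0
```

Call:
play_rows(
  motion=[
    [0, 0, -2, 0, 0, 0, -1],
    [0, 0, -4, 0, 0, 0, -1],
    [-3, 0, -5, 0, 0, 0, -1],
    [-7, 0, -5, 0, 0, 0, -1],
    [-12, 0, -5, 0, 0, 0, -1],
  ],
)

```text
clock: 6.2
position: [0.4285, -0.1833, 0.145]
tool_rot: [-3.142, -0.001, -0.245]
force: [0.5, -1.0, 0.6]
grip_width: -0.0002
finger_force: 0.0
```

Run:
```python
from h import *
rows([(-.17,.058,.15),(-.17,.058,.035)])
p,d,c=grab('top','t2'); W=world(d,c); Z=W[...,2]
sub=np.zeros((480,640),bool); sub[180:300,340:500]=1
m=sub&(Z>.088)&(Z<.115); m=cv2.morphologyEx(m.astype(np.uint8),cv2.MORPH_OPEN,np.ones((3,3)))>0
q=W[m]; print('lid',cv2.minAreaRect(q[:,:2].astype(np.float32)))
b=np.stack([(q[:,:2]-C)@bx,(q[:,:2]-C)@by],1)
A=np.c_[b[:,0],np.ones(len(b))]; print('slope,z',np.linalg.lstsq(A,q[:,2],rcond=None)[0])
m=sub&(Z>.05)&(Z<.064); b=np.stack([(W[m][:,:2]-C)@bx,(W[m][:,:2]-C)@by],1)
for k in (b[:,1]>0.005,b[:,1]<-.005): bb=b[k&(b[:,0]<-.085)]; print(len(bb),np.percentile(bb[:,0],[1,5,20,50]).round(4),bb[:,1].min().round(3),bb[:,1].max().round(3))
cv2.imwrite('pics/c2.png',cv2.resize(p[170:310,330:500,::-1],None,fx=4,fy=4,interpolation=cv2.INTER_CUBIC))
```

```text
box pos [-0.1641 -0.0011  0.145 ] F [ 0.5 -1.   0.6] 6.2 rv [-0.    -0.001  0.   ]
[-0.59 -5.91 -0.5 ]
[-0.61 -5.91 11.  ]
lid ((0.5785282850265503, -0.2194593846797943), (0.24090909957885742, 0.1604846715927124), 75.92028045654297)
slope,z [0.00051076 0.0968417 ]
205 [-0.1229 -0.121  -0.1196 -0.1163] 0.006 0.116
2 [-0.089  -0.089  -0.0889 -0.0887] -0.011 -0.008
```

View pics/c2.png

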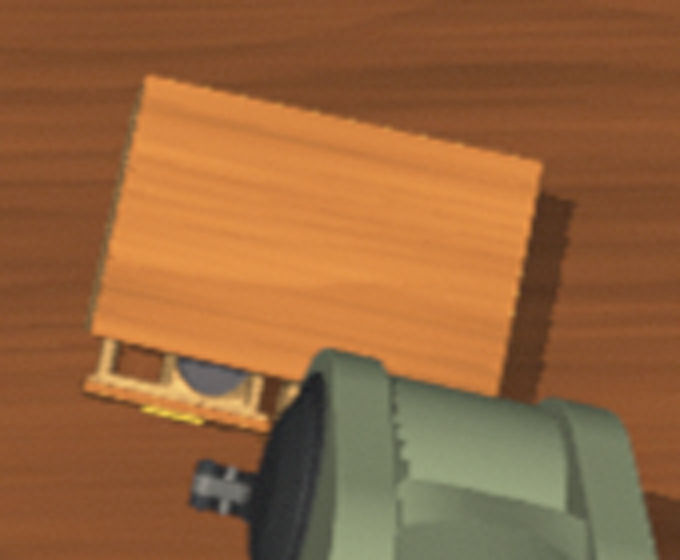

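The lid is flat shut (slope ≈ 0, z = 97 mm). The left drawer is still out, with its plate at about (172,412) in the crop. The lid rectangle sits about 9 mm nearer than my rim estimate, so I check whether the box moved.

Run:
```python
from h import *
grab('scene','s3')
def bc(q): return np.c_[(q[:,:2]-C)@bx,(q[:,:2]-C)@by,q[:,2]]
for f in('t1','t2'):
    z=np.load(f'pics/{f}.npz'); W=world(z['d'],z); Z=W[...,2]; sub=np.zeros((480,640),bool); sub[180:300,340:500]=1
    b=bc(W[sub&(Z>.05)&(Z<.064)]); b=b[(b[:,0]<-.085)&(b[:,1]>.02)]; print(f,'Ldrawer front',np.percentile(b[:,0],[1,5,20,50]).round(4),b[:,1].max())
    b=bc(W[sub&(Z>.07)&(Z<.1)])
    for y0 in (.02,.05,.08,.105):
        k=b[abs(b[:,1]-y0)<.012]; print('  front x at y',y0,np.sort(k[:,0])[[0,3,6]].round(4), 'z',np.median(k[np.argsort(k[:,0])[:6],2]).round(4), 'max',np.sort(k[:,0])[-3].round(4))
    b=bc(W[sub&(Z>.07)&(Z<.1)]); print('  ymax',np.sort(b[:,1])[-5])
for f in('s1','s3'):
    z=np.load(f'pics/{f}.npz'); W=world(z['d'],z); Z=W[...,2]
    m=np.zeros((480,640),bool); m[120:260,205:330]=1
    b=bc(W[m&(Z>.015)&(Z<.07)]); k=b[(abs(b[:,1])<.1)&(b[:,0]>.06)&(b[:,0]<.12)]; print(f,'back face x',len(k),np.median(k[:,0]).round(4))
    k=b[(b[:,1]>.1)&(b[:,1]<.14)&(b[:,0]>-.07)&(b[:,0]<.07)]; print(f,'left face y',len(k),np.median(k[:,1]).round(4))
    k=b[(b[:,1]>.105)&(b[:,1]<.14)]; print('  x range of left face',np.percentile(k[:,0],[1,99]).round(4))
```

```text
t1 Ldrawer front [-0.1235 -0.1215 -0.1202 -0.1167] 0.11537251559360343
  front x at y 0.02 [-0.0802 -0.0799 -0.0796] z 0.0825 max 0.0788
  front x at y 0.05 [-0.0804 -0.0798 -0.0796] z 0.0807 max 0.0782
  front x at y 0.08 [-0.0801 -0.0798 -0.0795] z 0.078 max 0.0784
  front x at y 0.105 [-0.0804 -0.08   -0.0796] z 0.082 max 0.0785
  ymax 0.12065056832769609
t2 Ldrawer front [-0.1231 -0.121  -0.1196 -0.1166] 0.11553423887748665
  front x at y 0.02 [-0.09   -0.0894 -0.0889] z 0.0943 max 0.0695
  front x at y 0.05 [-0.0898 -0.0897 -0.0888] z 0.0943 max 0.0695
  front x at y 0.08 [-0.0899 -0.0895 -0.0893] z 0.0934 max 0.0696
  front x at y 0.105 [-0.0899 -0.0894 -0.0888] z 0.0962 max 0.0692
  ymax 0.12064460461400847
s1 back face x 159 0.0709
s1 left face y 559 0.1208
  x range of left face [-0.1186  0.0713]
s3 back face x 257 0.0709
s3 left face y 578 0.1209
  x range of left face [-0.1187  0.071 ]
```

The box hasn't moved: its back face, left face and drawer front all read the same as before. The carcass rim is recessed behind the drawer panels, so the true centre is (0.5785, -0.2195).

```bash
sed -i 's/C=np.array(\[.588,-.222\])/C=np.array([.5785,-.2195])/' h.py; python3 -c "
from h import *
rows([(-.165,.058,.145),(-.165,.058,.042),(-.094,.058,.042)])"
```

```text
box pos [-0.1602 -0.0018  0.1445] F [ 0.6  0.4 -1. ] 6.3 rv [ 0.     0.005 -0.001]
[-0.49 -5.98 -0.05]
[-0.44 -5.98 10.25]
[ 6.66 -5.99 10.21]
```

Call:
play_rows(
  motion=[
    [-0.5, -3, 0, 0, 0, 0, -1],
    [-0.5, -6, 1, 0, 0, 0, -1],
    [-0.5, -6, 4.5, 0, 0, 0, -1],
    [-0.5, -6, 8, 0, 0, 0, -1],
    [-0.5, -6, 10.2, 0, 0, 0, -1],
  ],
)

```text
clock: 6.8
position: [0.4383, -0.1237, 0.0411]
tool_rot: [-3.142, 0.001, -0.245]
force: [0.7, -0.0, 1.0]
grip_width: -0.0001
finger_force: 0.0
```

Call:
play_rows(
  motion=[
    [0.8, 0, 0, 0, 0, 0, -1],
    [1.6, 0, 0, 0, 0, 0, -1],
    [2.4, 0, 0, 0, 0, 0, -1],
    [3.2, 0, 0, 0, 0, 0, -1],
    [4, 0, 0, 0, 0, 0, -1],
  ],
)

```text
clock: 7.3
position: [0.4786, -0.1342, 0.0437]
tool_rot: [-3.141, -0.001, -0.245]
force: [-1.2, 0.3, 0.8]
grip_width: -0.0004
finger_force: 0.7
```

```bash
python3 -c "
from h import *
rows([(-.094,.058,.042)])"
```

```text
box pos [-0.1176  0.0586  0.0437] F [-1.2  0.3  0.8] 7.3 rv [-0.    -0.001 -0.   ]
[2.36 0.06 0.17]
```

Call:
play_rows(
  motion=[
    [0.5, 0, 0.1, 0, 0, 0, -1],
    [0.9, 0, 0.1, 0, 0, 0, -1],
    [1.3, 0, 0.1, 0, 0, 0, -1],
    [1.7, 0, 0.1, 0, 0, 0, -1],
    [2, 0, 0.1, 0, 0, 0, -1],
  ],
)

```text
clock: 7.8
position: [0.4972, -0.1388, 0.0418]
tool_rot: [3.142, 0.0, -0.245]
force: [-1.5, 0.1, 0.2]
grip_width: -0.0002
finger_force: 0.6
```

Call:
play_rows(
  motion=[
    [0.05, 0, 0, 0, 0, 0, -1],
    [0.1, 0, 0, 0, 0, 0, -1],
    [0.15, 0, 0, 0, 0, 0, -1],
    [0.2, 0, 0, 0, 0, 0, -1],
    [0.2, 0, 0, 0, 0, 0, -1],
  ],
)

```text
clock: 8.3
position: [0.4989, -0.1391, 0.0418]
tool_rot: [-3.142, 0.0, -0.245]
force: [-1.3, 0.9, -0.3]
grip_width: -0.0001
finger_force: 0.4
```

```bash
python3 -c "
from h import *
rows([(-.094,.058,.042)])"
```

```text
box pos [-0.0967  0.0586  0.0418] F [-1.3  0.9 -0.3] 8.3 rv [-0.  0. -0.]
[ 0.27  0.06 -0.02]
```

Force is still only friction, so I go on in about 2 mm steps until the stop shows.

Call:
play_rows(
  motion=[
    [0.05, 0, 0, 0, 0, 0, -1],
    [0.1, 0, 0, 0, 0, 0, -1],
    [0.15, 0, 0, 0, 0, 0, -1],
    [0.2, 0, 0, 0, 0, 0, -1],
    [0.2, 0, 0, 0, 0, 0, -1],
  ],
)

```text
clock: 8.8
position: [0.501, -0.1397, 0.0419]
tool_rot: [-3.142, -0.0, -0.245]
force: [-1.6, -0.4, 0.1]
grip_width: -0.0002
finger_force: 0.3
```

Call:
play_rows(
  motion=[
    [0.05, 0, 0, 0, 0, 0, -1],
    [0.05, 0, 0, 0, 0, 0, -1],
    [0.1, 0, 0, 0, 0, 0, -1],
    [0.1, 0, 0, 0, 0, 0, -1],
    [0.1, 0, 0, 0, 0, 0, -1],
  ],
)

```text
clock: 9.3
position: [0.5014, -0.1398, 0.0418]
tool_rot: [3.142, 0.001, -0.245]
force: [-4.1, 0.9, 4.0]
grip_width: -0.0001
finger_force: 2.6
```

Force rises with almost no further travel at TCP x ≈ -94 mm, so the left drawer is home. Backing off and going to the right one.

Call:
play_rows(
  motion=[
    [-3, 0, 0, 0, 0, 0, -1],
    [-7, 0, 0, 0, 0, 0, -1],
    [-7.5, 3, 0, 0, 0, 0, -1],
    [-7.5, 7.5, 0, 0, 0, 0, -1],
    [-7.5, 11.6, 0, 0, 0, 0, -1],
  ],
)

```text
clock: 9.8
position: [0.4009, -0.2356, 0.0421]
tool_rot: [3.141, -0.001, -0.244]
force: [-0.0, 0.4, 1.2]
grip_width: 0.0002
finger_force: 0.0
```

```bash
python3 -c "
from h import *
rows([(-.094,-.058,.042)])"
```

```text
box pos [-0.1683 -0.0587  0.0421] F [-0.   0.4  1.2] 9.8 rv [ 0.    -0.001  0.001]
[ 7.43 -0.06  0.02]
```

Call:
play_rows(
  motion=[
    [1, 0, 0, 0, 0, 0, -1],
    [2, 0, 0, 0, 0, 0, -1],
    [2.8, 0, 0, 0, 0, 0, -1],
    [3.6, 0, 0, 0, 0, 0, -1],
    [4.3, 0, 0, 0, 0, 0, -1],
  ],
)

```text
clock: 10.3
position: [0.4435, -0.2437, 0.0418]
tool_rot: [-3.141, 0.0, -0.243]
force: [-0.9, 1.0, -0.0]
grip_width: 0.0001
finger_force: 0.7
```

Call:
play_rows(
  motion=[
    [0.5, 0, 0, 0, 0, 0, -1],
    [1.1, 0, 0, 0, 0, 0, -1],
    [1.7, 0, 0, 0, 0, 0, -1],
    [2.2, 0, 0, 0, 0, 0, -1],
    [2.6, 0, 0, 0, 0, 0, -1],
  ],
)

```text
clock: 10.8
position: [0.4682, -0.251, 0.0418]
tool_rot: [-3.142, 0.0, -0.245]
force: [-0.9, 2.1, 0.0]
grip_width: -0.0
finger_force: 0.6
```

```bash
python3 -c "
from h import *
rows([(-.094,-.058,.042)])"
```

```text
box pos [-0.0994 -0.0574  0.0418] F [-0.9  2.1  0. ] 10.8 rv [-0.  0. -0.]
[ 0.54  0.06 -0.02]
```

Call:
play_rows(
  motion=[
    [0.1, 0, 0, 0, 0, 0, -1],
    [0.2, 0, 0, 0, 0, 0, -1],
    [0.3, 0, 0, 0, 0, 0, -1],
    [0.35, 0, 0, 0, 0, 0, -1],
    [0.4, 0, 0, 0, 0, 0, -1],
  ],
)

```text
clock: 11.3
position: [0.4716, -0.2519, 0.0419]
tool_rot: [-3.142, 0.0, -0.245]
force: [-1.6, 0.5, -0.2]
grip_width: 0.0004
finger_force: 0.6
```

Call:
play_rows(
  motion=[
    [0.05, 0, 0, 0, 0, 0, -1],
    [0.1, 0, 0, 0, 0, 0, -1],
    [0.1, 0, 0, 0, 0, 0, -1],
    [0.1, 0, 0, 0, 0, 0, -1],
    [0.1, 0, 0, 0, 0, 0, -1],
  ],
)

```text
clock: 11.8
position: [0.4727, -0.2522, 0.0419]
tool_rot: [3.142, -0.0, -0.245]
force: [-0.9, 0.7, -0.2]
grip_width: 0.0002
finger_force: 0.3
```

```bash
python3 -c "
from h import *
rows([(-.094,-.058,.042)])"
```

```text
box pos [-0.0947 -0.0574  0.0419] F [-0.9  0.7 -0.2] 11.8 rv [ 0. -0. -0.]
[ 0.07  0.06 -0.01]
```

Call:
play_rows(
  motion=[
    [0.05, 0, 0, 0, 0, 0, -1],
    [0.1, 0, 0, 0, 0, 0, -1],
    [0.1, 0, 0, 0, 0, 0, -1],
    [0.15, 0, 0, 0, 0, 0, -1],
    [0.15, 0, 0, 0, 0, 0, -1],
  ],
)

```text
clock: 12.3
position: [0.4732, -0.2524, 0.0418]
tool_rot: [-3.142, 0.002, -0.245]
force: [-7.6, 3.0, 6.9]
grip_width: 0.0002
finger_force: 3.9
```

The right drawer is at its stop too. I retreat clear of the view and check.

Call:
play_rows(
  motion=[
    [-3, 0, 0, 0, 0, 0, -1],
    [-6, 0, 0, 0, 0, 0, -1],
    [-8, 0, -4, 0, 0, 0, -1],
    [-8, 0, -9, 0, 0, 0, -1],
    [-8, 0, -14, 0, 0, 0, -1],
  ],
)

```text
clock: 12.8
position: [0.396, -0.2329, 0.1836]
tool_rot: [-3.141, 0.0, -0.245]
force: [-0.1, -0.6, 0.1]
grip_width: 0.0002
finger_force: 0.0
```

Call:
play_rows(
  motion=[
    [0, 4, -4, 0, 0, 0, -1],
    [0, 8, -8, 0, 0, 0, -1],
    [0, 12, -8, 0, 0, 0, -1],
    [0, 16, -8, 0, 0, 0, -1],
    [0, 16, -8, 0, 0, 0, -1],
  ],
)

```text
clock: 13.3
position: [0.3556, -0.3932, 0.2622]
tool_rot: [3.139, -0.001, -0.251]
force: [-0.1, 1.1, -0.8]
grip_width: -0.0001
finger_force: 0.0
```

Run:
```python
from h import *
p,d,c=grab('top','t3'); W=world(d,c); Z=W[...,2]; sub=np.zeros((480,640),bool); sub[180:300,340:500]=1
q=W[sub&(Z>.088)&(Z<.115)]; print('lid',cv2.minAreaRect(q[:,:2].astype(np.float32)))
b=np.c_[(q[:,:2]-C)@bx,q[:,2]]; print(np.polyfit(b[:,0],b[:,1],1))
q=W[sub&(Z>.02)&(Z<.088)]; b=np.c_[(q[:,:2]-C)@bx,(q[:,:2]-C)@by]
for s in (1,-1):
    k=b[(b[:,1]*s>.01)&(b[:,1]*s<.11)&(b[:,0]<-.07),0]; print(s,len(k),np.sort(k)[:5].round(4))
cv2.imwrite('pics/c3.png',p[100:340,:,::-1]); print(observe()['force'])
```

```text
lid ((0.5785491466522217, -0.21938177943229675), (0.2408047318458557, 0.16108351945877075), 75.97356414794922)
[0.00112206 0.09688184]
1 112 [-0.0832 -0.0831 -0.0831 -0.0831 -0.0831]
-1 110 [-0.0832 -0.083  -0.083  -0.0829 -0.0828]
[ 0.14884664  0.63432561 -0.54816044]
```

View pics/c3.png

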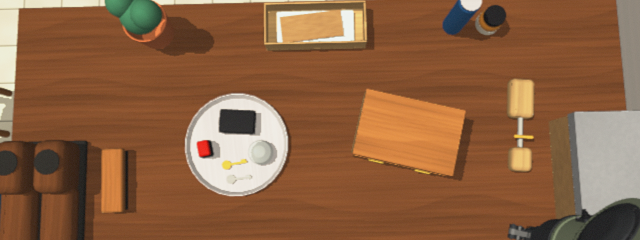

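The view shows the lid flat and both plates at x = -83 mm, which is home. The box at (410,133) is unmoved, and the tray, stretcher and brush are undisturbed.

```bash
python3 -c "
from workcell import bot
print(bot.job_done())"
```

```text
the job is handed in; nothing more can be done
None
```

The job is handed in: both drawers are home, the lid is flat shut, and the last camera check showed the box and everything around it unmoved; the hand-in call returned no verdict.

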